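# Carry a hot roller on a free-running shuttle tray to the V-block

### The job

A roller still hot from welding lies loose in the saddle of a free-running shuttle at one end of its carrier tray. Lift the tray clear of the bench by its handle and, still on that side, bring the shuttle with the roller to the middle of the tray by tilting it gently and keep it there for 5 seconds; then carry the tray over the V-block, keep the shuttle in the middle there for 3 seconds, lower the tray around the V-block until it stands on the bench and the roller lies in the V, and let go. Do not touch the roller, drop it, let the shuttle run away fast or tip the tray steeply, and leave the other things on the bench where they are.

Things in the scene. Friction and masses are not known exactly. Their poses are not given: they have to be found in the camera images.
- tray: Aluminium carrier tray, 110 mm (x) by 328 mm (y, along which the shuttle runs), nominal 0.32 kg. Origin: centre of its underside, z up; it stands on the bench with its origin at z = 0. Two level rails along y, 22 to 52 mm either side of the middle line, top 30 mm above the underside. Side walls 40 mm, end walls 50 mm high. The handle is on the -x side.
- tray_grip (a point): The point to grip on the tray's black upright handle, at (-77, 0, 78) mm in the tray's frame, same axes as the tray. The handle is 30 mm wide in the tray's y (grip across this), 36 mm in x and its top is 95 mm above the underside.
- tray_middle (a point): Middle of the tray between the rails, at (0, 0, 30) mm in the tray's frame, same axes. Here the tray has a window, open below, 44 mm wide (x) and 160 mm long (y). This is where the shuttle is to be kept, to within about 30 mm.
- shuttle (a joint): Place of the grey shuttle along the tray's y, in m: 0 in the middle, stops at -0.096 and 0.096; it starts near -0.09. Shuttle frame 68 x 124 mm, open in the middle, nominal 0.12 kg. Nearly frictionless (0.02 N s/m, 0.001 N): its acceleration relative to the tray = 9.81 m/s2 x downhill tilt in rad - the tray's own acceleration along y. More than 0.4 m/s is running away.
- saddle (a point): Where the roller's centre lies on the shuttle: over the shuttle's middle, 55 mm above the tray's underside; axes as the tray. The saddle is two V notches with faces sloping 30 degrees, 24 to 34 mm either side of the middle line; the roller lies in them by its weight alone, between two upright cheeks 100 mm apart.
- roller: Hot solid dark steel roller with domed ends, 36 mm diameter, 96 mm long (straight part 60 mm), nominal 0.25 kg. Origin: its centre; x along its axis; it lies across the tray, axis along the tray's x, and rides with the shuttle.
- vblock: Fixed dark steel V-block. Origin: centre of its underside, z up. Foot plate 70 x 100 x 6 mm (fits under the standing tray); block 30 mm (x) by 66 mm (y), 59 mm high. The groove runs along x: faces slope 30 degrees, bottom 42 mm above the bench, mouth 60 mm wide. The block passes up through the tray's window and the shuttle's open middle when the tray is lowered round it, axes parallel.
- v_seat (a point): Where the roller's centre lies when seated: over the V-block's centre, 62.8 mm above the bench; axes as the V-block. The V lifts the roller out of the saddle over the last 8 mm of lowering the level tray, and catches it if its centre is within about 20 mm across the groove.
- partsbox: Clear plastic parts box, 100 x 150 x 45 mm, a bystander; origin: centre of underside.
- tape: Blue tape measure, 60 x 70 x 38 mm, a bystander near the robot; origin: centre of underside.
- hammer: Hammer lying on the far side, a bystander; origin: underside near its middle.
- wrench: Wrench lying on the left, a bystander; origin: underside near its middle.
- driver: Screwdriver lying on the right, a bystander; origin: underside near its middle.
- spray: Yellow spray can, 56 mm diameter, 150 mm high, a bystander; origin: centre of underside.
- tube: Offcut of square steel tube, 140 x 30 x 30 mm, a bystander; origin: centre of underside.
Mind the look-alikes: they are no part of the job. What is shaped like the vblock but green or red is not meant.

How it is judged (in metres and radians):
On the way, in this order (a step that is already met when the one before it is completed fails the run):
1. the tray is lifted clear on its starting side and the shuttle with the roller kept within 30 mm of the tray's middle for 5 s (height (world z) of tray above 0.03 m and horizontal distance between tray and vblock above 0.2 m and value of joint shuttle between -0.03 and 0.03 m and distance between roller and saddle below 0.012 m), for 5 s.
2. the tray is held clear above the V-block and the shuttle with the roller kept within 30 mm of the tray's middle for 3 s (height (world z) of tray above 0.03 m and horizontal distance between tray and vblock below 0.05 m and value of joint shuttle between -0.03 and 0.03 m and distance between roller and saddle below 0.012 m), for 3 s.
At the end, for the whole second after the job is handed in: The roller lies at rest in the V (centre within 6 mm across the groove, 4 mm in height and 15 mm overall of v_seat, axis within 0.12 rad of the groove) and the tray stands on the bench around the V-block (within 5 mm of the bench, tilt under 0.03 rad), released and at rest (horizontal distance between roller and v_seat below 0.015 m and y of roller in the frame of v_seat between -0.006 and 0.006 m and z of roller in the frame of v_seat between -0.004 and 0.004 m and angle between the x axis of roller and the x axis of v_seat, either way round below 0.12 rad and height (world z) of tray below 0.005 m and angle between tray's own z axis and vertical below 0.03 rad and linear speed of each of roller, tray below 0.02 m/s); the robot touches nothing.
It fails at once if the roller is dropped (height (world z) of roller below 0.035 m).
It fails at once if the gripper or arm touches the roller (contact force between any of the fingers, the arm and roller above 0.5 N).
It fails at once if the shuttle runs away (faster than 0.4 m/s) (velocity of joint shuttle above 0.4 m/s or velocity of joint shuttle below -0.4 m/s).
It fails at once if the tray is tipped steeply (more than 0.35 rad) (angle between tray's own z axis and vertical above 0.35 rad).
It fails at once if a bystander is moved by more than 30 mm (distance of any of partsbox, tape, hammer, wrench, driver, spray, tube from where it was at the start of the episode above 0.03 m).
It also fails if it takes over 61 s, if anything falls off the work surface, if the arm or the gripper's body presses on something with over 40 N, if the wrist force passes 120 N, or if a joint passes its speed limit or range.

### The arm

A 6-joint arm with a two-finger parallel gripper is mounted at the origin on the work surface. World frame = base frame: x ahead of the robot, y to its left, z up, the work surface at z = 0. Lengths are in mm, angles in rad, forces in N, time in s.
With the tool pointing down it reaches from about 400 to 925 mm from the base axis. Payload 12.5 kg.
Tool frame: the origin (TCP) lies midway between the tips of the shut fingers; the grasp point (between the pads) lies 19 mm behind it; z points along the fingers, y is the line along which they close (so a half turn about z gives the same grasp; the last joint's range is limited). The gripper opens to 95 mm and grips with 3 to 60 N. Pads are 20 mm wide; open, the fingers measure 119 mm over their backs; the gripper's body (75 mm by 180 mm) begins 59 mm behind the grasp point.
Start: joints at [-1.317, 0.491, 1.559, -0, 1.092, -0.106], TCP at [220.078, -584.989, 214.661] pointing down, gripper open.
Joint ranges: [-3.1, 3.1], [-0.84, 2.19], [0.05, 2.79], [-1.13, 4.28], [0.06, 2.93], [-2.69, 2.69]. Speed limits (rad/s): [2.22, 2.22, 2.79, 3.14, 3.14, 3.14].

### API

Orientations are given as [roll, pitch, yaw] about the fixed x, y, z axes, in that order (R = Rz(yaw) Ry(pitch) Rx(roll)).
In Python, from cell import env gives the robot as it stands.
- The arm moves only by the shell command python3 -m inch 'ROWS'. ROWS is JSON, a list of rows, each a list of 7 numbers: the turn, a rotation vector about the tool's x, y, z in rad, then the shift along the tool's x, y, z in cm, then the closure, from -1 (fully open) to 1 (shut). A call has 1 to 20 rows; each row shifts and turns the commanded pose from where the row before left it, along the tool's axes as they then stand; what a row does not reach is not made up. A row lasts 1/8 s, in which the tool goes at most 62.5 mm and 10.7 degrees, less where a joint would pass 70% of its speed; a pose out of reach is approached as far as the arm can. A call with a gripper value outside its range is refused whole. The fingers move at their own pace and stop on an object; the grip force is fixed at half the most. Time passes only in rows, so rows that do not move let the fingers close. It gives the time, the measured TCP pose, the force, the opening and the grip force at its end, in the units of the state.
- env.state(): the state, without advancing time (a new reading comes with each control period).
- env.read_camera(name): name is "side" or "top"; returns a dict with "img" (480x640x3 uint8, red, green, blue), "depth" (480x640 float32, mm along the optical axis (not along the pixel's ray), 0 where there is no reading), "fx", "fy", "cx", "cy" (pixels), "position" and "orientation" of the camera in the world. Camera axes: x right, y down, z forward; pixel columns grow to the right and rows downward; lengths in mm; the calibration is good to about 2 mm. A picture is of the moment at which its call begins.
- env.job_done(): hands the job in; it is judged then, once.
Trained networks look in a picture, given as the dict that the camera call returned (one of the last four; its "shot" number tells which), for a name from the list of things; names that differ only in an ending like _2 or _b are one class to them, and where a whole thing is asked for, a point or a joint stands for the part that bears it (a point fixed in the world has none). Each returns a list of dicts, best first, with "score" (0 to 1); they miss things now and then, are a little off and sometimes report something else, mostly with a low value. They report only what shows in the picture. A call takes as long as a camera call. They do not tell look-alikes from the thing itself.
- env.find_in(picture, target): "centre" ([x, y, z] in mm, in the coordinates of the camera as it stood for that picture, good to about 4 mm: the middle of the surface that is visible of it).
- env.trace(picture, target): "mask" (480x640 bool, what is visible of it).
The state is a dict: "t": time; "joints": joint angles; "qvel": joint speeds; "tau": joint torques, N m; "eef_pos": TCP position; "tcp_rot": TCP orientation; "ft_force": force on the tool from outside, world axes, zero at the start; "moment": the same for the moment, N m; "opening": opening from 0.0 (shut) to 1.0 (fully open); "grip_force": force on a finger pad.
Only numpy, scipy, OpenCV 4.12 (cv2) and the standard library are available. Lean on these libraries where they do the work, as an engineer would, in place of code of your own. Each camera call takes 0.05 s, during which the arm holds its last target. There are 200 camera calls.

## Working session

There is one attempt and no reset: what is moved stays moved. The work goes in short steps, Python scripts to look and compute and a shell command to move; the robot and the scene stay as the last step left them, time stands still between calls to the robot, and variables do not carry over. Pictures are saved under pics/ and viewed, at most 10 in all, crops included, and the job is handed in when it is done.

```bash
mkdir -p pics
cat > h.py <<'E'
import numpy as np, cv2
from scipy.spatial.transform import Rotation as R
from cell import env
def RT(c):
    o=np.array(c["orientation"],float)
    r=R.from_euler('xyz',o).as_matrix() if o.shape==(3,) else (o if o.shape==(3,3) else R.from_quat(o).as_matrix())
    return r,np.array(c["position"],float)
def w(c,p):
    r,t=RT(c); return r@np.array(p)+t
def cloud(c):
    d=c["depth"]; v,u=np.mgrid[:480,:640]
    P=np.dstack([(u-c["cx"])*d/c["fx"],(v-c["cy"])*d/c["fy"],d])
    r,t=RT(c); return P@r.T+t
E
python3 - <<'E'
from h import *
ims=[]
for n in("side","top"):
    c=env.read_camera(n); print(n,c["position"],c["orientation"],c["fx"])
    cv2.imwrite(f"pics/{n}0.png",c["img"][:,:,::-1])
    for t in("tray","tray_grip","vblock","roller","shuttle","spray","tube","partsbox","tape"):
        print(t,[(np.round(w(c,x["centre"])).tolist(),round(x["score"],2)) for x in env.find_in(c,t)[:4]])
print(env.state())
E
```

```text
side [ -313.86181223 -1155.91752462  1014.20780768] [-2.17334207  0.02361802 -0.67940372] 621.9746287575724
tray [([546.0, 239.0, 30.0], 0.63)]
tray_grip [([541.0, 235.0, 27.0], 0.96), ([776.0, -228.0, 26.0], 0.36)]
vblock [([348.0, -640.0, 11.0], 0.77), ([544.0, 239.0, 26.0], 0.67), ([388.0, -219.0, 47.0], 0.43)]
roller []
shuttle []
spray []
tube [([374.0, -432.0, 28.0], 0.59)]
partsbox [([774.0, -227.0, 24.0], 0.86)]
tape [([363.0, 13.0, 32.0], 0.6)]
top [ 283.82328086  -48.24803379 1326.81962441] [-2.96082531 -0.01167692 -1.56230814] 435.7874676861666
tray [([593.0, 242.0, 27.0], 0.78), ([369.0, 30.0, 34.0], 0.28)]
tray_grip [([592.0, 244.0, 30.0], 0.87)]
vblock [([354.0, -624.0, 6.0], 0.96), ([400.0, -240.0, 3.0], 0.91), ([596.0, -211.0, 4.0], 0.59)]
roller [([613.0, 146.0, 69.0], 0.83)]
shuttle [([618.0, 144.0, 35.0], 0.66)]
spray [([591.0, 484.0, 129.0], 0.71), ([599.0, -217.0, 4.0], 0.5)]
tube [([406.0, -389.0, 34.0], 0.79)]
partsbox [([767.0, -199.0, 1.0], 0.73), ([597.0, -213.0, 7.0], 0.73)]
tape [([373.0, 25.0, 33.0], 0.61)]
{'t': 1.0, 'joints': array([-1.31656023e+00,  4.90911465e-01,  1.55893008e+00,  9.18395061e-06,
        1.09170205e+00, -1.05594209e-01]), 'qvel': array([-4.14026626e-04,  1.39296203e-03,  1.23643425e-03, -1.52442485e-03,
        1.10360378e-06, -3.81629028e-04]), 'tau': array([-3.36614244e-05, -6.12468696e+01, -2.58428943e+01,  6.93835644e-02,
        4.45256161e-02, -3.72168302e-05]), 'eef_pos': array([ 220.09947479, -584.96511629,  214.64344473]), 'tcp_rot': array([ 3.14154301e+00, -2.93379773e-06,  3.59826075e-01]), 'ft_force': array([-0.89480444, -0.15256107,  0.88156517]), 'moment': array([-0.02006897,  0.01281678, -0.03620441]), 'grip_force': 0.0, 'opening': 1.0010698832243712}
```

View pics/top0.png

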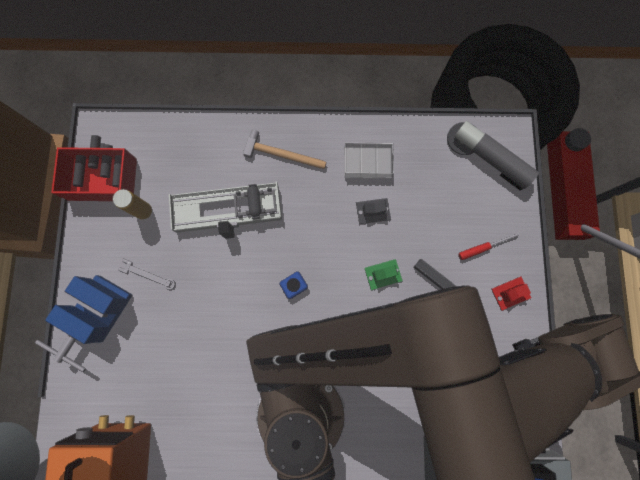

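View pics/side0.png

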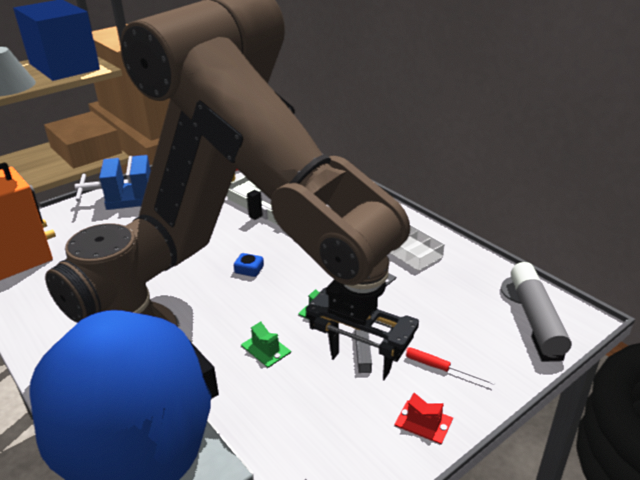

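The top view shows the tray around (226,207), with its black handle at (226,230) and the roller on its right end at (254,200). There are three V-block shapes: dark (373,211), green (384,274) and red (511,292). The dark steel one at (373,211) fits the description, and I'll confirm it in a crop while measuring.

```bash
cat >> h.py <<'E'
def rect(P,name,rng=None):
    (cx,cy),(a,b),an=cv2.minAreaRect(P[:,:2].astype(np.float32))
    if a>b: a,b=b,a; an+=90
    # an = angle of short side's axis (x of tray)
    an=(an+90)%180-90
    print(name,len(P),np.round([cx,cy,a,b,an],1)); return cx,cy,a,b,an
E
python3 - <<'E'
from h import *
c=env.read_camera("top"); W=cloud(c)
cv2.imwrite("pics/crop0.png",cv2.resize(c["img"][180:320,150:420,::-1],None,fx=2.9,fy=2.9,interpolation=cv2.INTER_CUBIC))
def cl(u0,u1,v0,v1,z0,z1):
    S=np.zeros((480,640),bool); S[v0:v1,u0:u1]=1
    return W[S&(W[...,2]>z0)&(W[...,2]<z1)&(c["depth"]>0)]
P=cl(160,290,175,245,15,60); 
# handle
H=cl(210,240,218,245,70,110); rect(H,"handle"); print(H[:,2].max(),np.median(H[:,2]))
rect(P,"tray z15-60")
P=cl(160,290,175,245,36,56); rect(P,"tray walls")
print("bench z",np.median(cl(160,290,250,260,-50,50)[:,2]))
m=env.trace(c,"tray")[0]["mask"]; q=W[m&(W[...,2]>10)]; rect(q,"traymask")
B=cl(350,395,190,230,40,75); rect(B,"vb top"); print(B[:,2].max())
B=cl(350,395,190,230,30,75); rect(B,"vb 30+")
for x in env.trace(c,"vblock"):
    q=W[x["mask"]]; print(x["score"],np.argwhere(x["mask"]).mean(0)); rect(q,"mask"); rect(q[(q[:,2]>1)],"m")
for x in env.trace(c,"roller"):
    q=W[x["mask"]]; rect(q[q[:,2]>50],"roller"); print(np.percentile(q[:,2],95))
E
```

```text
handle 154 [528.3 227.7  29.6  35.8 -82.8]
100.17032229788924 94.55253505406836
tray z15-60 3144 [585.6 235.9 151.7 328.7   7.6]
tray walls 708 [585.7 235.9 151.2 328.7   7.7]
bench z 0.1136884652188428
traymask 3232 [543.4 131.  278.4 566.2 -29.2]
vb top 224 [ 603.7 -215.6   31.8   64.9    8. ]
62.63589592269045
vb 30+ 250 [ 603.7 -215.6   31.8   65.     8. ]
0.7 [273.89403974 382.53774834]
mask 755 [ 373.2 -162.3   78.1  279.    22.4]
m 731 [ 372.6 -162.5   77.   279.    22.4]
0.63 [293.2490566  511.20251572]
mask 795 [ 302.5 -371.1   82.8  641.5   10.7]
m 771 [ 302.5 -371.1   82.8  641.5   10.7]
0.61 [210.6541555  373.18096515]
mask 746 [ 460.  -167.4  114.6  409.6   71.6]
m 713 [ 484.  -126.6  112.7  414.8   53.4]
roller 324 [615.9 149.5  35.7  89.8 -80.6]
75.40185454788424
```

View pics/crop0.png

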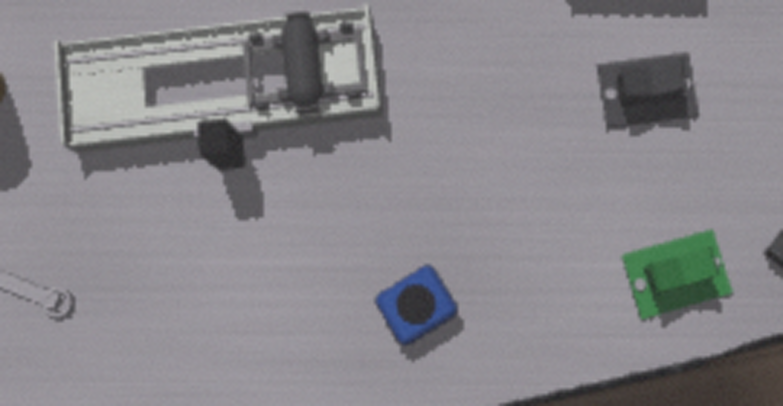

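The crop confirms it: the dark block at crop (648,92) is the grey steel one, and the green one at (678,275) is the look-alike. The V-block is at (603.7,-215.6) with yaw 8.0°. The handle is at (528.3,227.7) and the tray's yaw is 7.65°. Measured sizes match the nominal ones (30x36, 328 and 66 mm).

Now moving over the handle.

```bash
python3 -m inch '[[0,0,0.113,0,0,0,-1],[0,0,0.113,0,0,0,-1],[0,0,0,3.43,-3.85,0,-1],[0,0,0,3.43,-3.85,0,-1],[0,0,0,3.43,-3.85,0,-1],[0,0,0,3.43,-3.85,0,-1],[0,0,0,3.43,-3.85,0,-1],[0,0,0,3.43,-3.85,0,-1],[0,0,0,3.43,-3.85,0,-1],[0,0,0,3.43,-3.85,0,-1],[0,0,0,3.43,-3.85,0,-1],[0,0,0,1.16,-4.64,0,-1],[0,0,0,1.16,-4.64,0,-1],[0,0,0,1.16,-4.64,0,-1],[0,0,0,1.16,-4.64,0,-1],[0,0,0,1.16,-4.64,0,-1],[0,0,0,1.16,-4.64,0,-1],[0,0,0,1.16,-4.64,0,-1],[0,0,0,1.16,-4.64,0,-1],[0,0,0,1.16,-4.64,0,-1]]'
```

```text
t: 3.7
eef_pos: [527.6, 229.0, 214.7]
tcp_rot: [3.142, -0.0, 0.134]
ft_force: [0.7, 0.2, -0.8]
opening: 0.999
grip_force: 0.0
```

Run:
```python
from h import *
a=env.read_camera("top")["img"]; b=env.read_camera("side")["img"]
cv2.imwrite("pics/both1.png",np.hstack([a[80:320,150:550],b[80:320,100:500]])[:,:,::-1])
print(env.state()["eef_pos"],env.state()["joints"])
```

```text
[527.56695962 230.93973205 214.43622078] [2.97732674e-01 4.21049258e-01 1.68271254e+00 4.94584250e-04
 1.03720601e+00 1.73112695e+00]
```

View pics/both1.png

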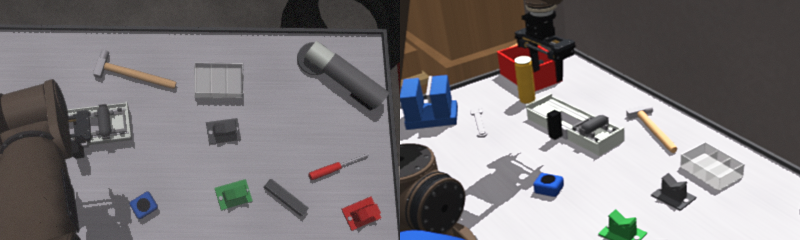

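The tool is over the handle. The side camera has a clear view of the tray, shuttle and V-block. Next I'll shift 3 mm, descend and grip.

```bash
python3 -m inch '[[0,0,0,0,0.32,2,-1],[0,0,0,0,0,4,-1],[0,0,0,0,0,4,-1],[0,0,0,0,0,3.5,-1],[0,0,0,0,0,2.05,-0.3],[0,0,0,0,0,0,0],[0,0,0,0,0,0,0.3],[0,0,0,0,0,0,1],[0,0,0,0,0,0,1],[0,0,0,0,0,0,1]]'
```

```text
t: 5.05
eef_pos: [528.1, 224.3, 59.5]
tcp_rot: [-3.142, -0.001, 0.134]
ft_force: [0.5, -0.7, 0.4]
opening: 0.428
grip_force: 0.0
```

```bash
python3 -m inch '[[0,0,0,0,-0.33,0,0.1],[0,0,0,0,0,0,1],[0,0,0,0,0,0,1],[0,0,0,0,0,0,1],[0,0,0,0,0,0,1]]'
python3 - <<'E'
from h import *
s=env.state(); print(s["eef_pos"],s["opening"],s["grip_force"],s["moment"],s["ft_force"])
E
```

```text
t: 5.68
eef_pos: [527.5, 227.5, 59.1]
tcp_rot: [-3.142, 0.0, 0.134]
ft_force: [-0.9, 1.7, -0.8]
opening: 0.315
grip_force: 30.0
[527.49036092 227.54917114  59.05791722] 0.31488756028786985 30.000025033950806 [0.37098476 0.0742693  0.06817786] [-0.86665231  1.68716293 -0.78243307]
```

```bash
python3 -m inch '[[0,0,0,0,0,-0.3,1],[0,0,0,0,0,-0.6,1],[0.006,0,0,0,0,-1,1],[0,0,0,0,0,-1.3,1],[0,0,0,0,0,-1.5,1],[0,0,0,0,0,-1.5,1],[0,0,0,0,0,-1.2,1],[0,0,0,0,0,-0.8,1],[0,0,0,0,0,-0.3,1],[0,0,0,0,0,0,1],[0,0,0,0,0,0,1]]'
cat >> h.py <<'E'
def meas(show=None):
    c=env.read_camera("side"); s=env.state(); W=cloud(c)
    Rt=R.from_euler('xyz',s["tcp_rot"]).as_matrix()
    x=Rt[:,0]; y=-Rt[:,1]; z=-Rt[:,2]; o=np.array(s["eef_pos"])-19*Rt[:,2] +77*x-78*z  # tray origin nominal
    L=(W-o)@np.array([x,y,z]).T
    f=env.trace(c,"roller"); m=None
    best=None
    for k in f:
        m=k["mask"]; q=L[m]; q=q[(q[:,2]>40)&(q[:,2]<90)&(abs(q[:,0])<60)&(abs(q[:,1])<130)]
        if len(q)>30: best=(k["score"],len(q),np.round(np.median(q,0),1)); break
    # geometric: points near top of roller
    d=L[(c["depth"]>0)&(L[...,2]>62)&(L[...,2]<80)&(abs(L[...,0])<32)&(abs(L[...,1])<130)]
    # tray wall points: end walls
    e=L[(c["depth"]>0)&(abs(L[...,0])<50)&(abs(L[...,1])>150)&(abs(L[...,1])<180)&(L[...,2]>20)&(L[...,2]<60)]
    print("t",round(s["t"],2),"tilt mrad",round(1e3*y[2],2),"rollermask",best,"geo",len(d),np.round(np.median(d,0),1) if len(d) else None,"tcp",np.round(s["eef_pos"],1),"F",np.round(s["ft_force"],1),"M",np.round(Rt.T@s["moment"],3))
    return c,L
E
python3 - <<'E'
from h import *
c,L=meas(); cv2.imwrite("pics/s2.png",cv2.resize(c["img"][150:290,150:400,::-1],None,fx=3,fy=3))
meas()
E
```

```text
t: 7.05
eef_pos: [527.4, 227.0, 143.7]
tcp_rot: [-3.136, 0.001, 0.134]
ft_force: [0.7, -0.7, -6.0]
opening: 0.311
grip_force: 30.0
t 7.1 tilt mrad 5.8 rollermask (0.61, 143, array([ -23.1, -107.1,   48.9])) geo 0 None tcp [527.4 227.  143.6] F [-0.  -0.5 -5.9] M [ 0.408 -0.38   0.028]
t 7.2 tilt mrad 5.83 rollermask (0.49, 173, array([ -25.1, -106.2,   49.6])) geo 0 None tcp [527.5 227.1 143.8] F [ 0.2 -0.1 -6.6] M [ 0.342 -0.356 -0.015]
```

View pics/s2.png

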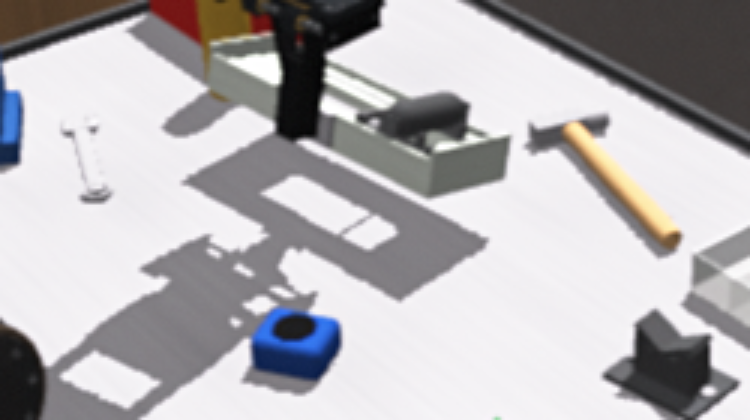

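The roller sits at the -y stop in the saddle, at picture (430,115), and the tray hangs clear. Starting the gentle tilt now.

```bash
cat > m.py <<'E'
import sys
from h import *
off=float(sys.argv[1]) if len(sys.argv)>1 else 0
def one(droop=False):
    c=env.read_camera("side"); s=env.state()
    Rt=R.from_euler('xyz',s["tcp_rot"]).as_matrix()
    A=np.array([Rt[:,0],-Rt[:,1],-Rt[:,2]]); o=np.array(s["eef_pos"])-19*Rt[:,2]+77*A[0]-78*A[2]
    L=(cloud(c)-o)@A.T; out=None
    r,t=RT(c); tl=A@(t-o)
    for k in env.trace(c,"roller"):
        m=k["mask"]; q=L[m]; g=(q[:,2]>35)&(q[:,2]<90)&(abs(q[:,0])<65)&(abs(q[:,1])<140)
        if g.sum()<40: continue
        v,u=np.argwhere(m)[g].mean(0); d=A@r@np.array([(u-c["cx"])/c["fx"],(v-c["cy"])/c["fy"],1])
        p=tl+d*(55-tl[2])/d[2]; out=p[1]+off; n=g.sum(); xx=p[0]; break
    else: n=0; xx=0
    if droop:
        e=L[(c["depth"]>0)&(abs(L[...,0])<58)&(L[...,1]<-100)&(L[...,1]>-172)&(L[...,2]>-30)&(L[...,2]<75)]
        ew=e[e[:,1]<-150]
        for x0 in range(-50,60,20):
            a=ew[abs(ew[:,0]-x0)<10]
            if len(a)>5: print("  x",x0,"ztop",np.round(np.percentile(a[:,2],[50,95]),1),"y",np.round(np.percentile(a[:,1],[5,95]),1),len(a))
    print("t %.2f"%s["t"],"y",out and round(out,1),"x",round(xx,1),n,"tilt %.2f"%(1e3*A[1][2]),"tcp",np.round(s["eef_pos"],1),"M",np.round((Rt.T@s["moment"])[:2],3))
    return s["t"],out
if __name__=="__main__":
    N=int(sys.argv[2]) if len(sys.argv)>2 else 3
    D=[one(len(sys.argv)>3 and i==0) for i in range(N)]
    D=np.array([d for d in D if d[1] is not None])
    if len(D)>1: print("y %.1f v %.1f mm/s"%(D[:,1].mean(),np.polyfit(D[:,0],D[:,1],1)[0]))
E
python3 m.py 0 3 d
```

```text
x -50 ztop [14.8 37.9] y [-169.  -158.2] 79
  x -30 ztop [12.9 34.7] y [-168.7 -160.2] 81
  x -10 ztop [ 6.1 30.1] y [-168.1 -160.5] 77
  x 10 ztop [ 1.8 24. ] y [-168.3 -160.1] 77
  x 30 ztop [-3.5 18.5] y [-167.8 -159.8] 59
  x 50 ztop [10.2 17.5] y [-165.6 -161.3] 7
t 7.30 y -115.6 x -29.4 207 tilt 5.84 tcp [527.6 227.  143.9] M [ 0.357 -0.29 ]
t 7.40 y -117.0 x -28.2 191 tilt 5.91 tcp [527.6 227.1 144. ] M [ 0.339 -0.364]
t 7.50 y -116.7 x -30.0 183 tilt 5.90 tcp [527.6 227.1 144. ] M [ 0.416 -0.34 ]
y -116.4 v -5.6 mm/s
```

The tray has drooped about 0.24 rad about the grip line, with its far side low. I'll level it by turning about tool y.

```bash
cat > d.py <<'E'
from h import *
import os
def droop():
    c=env.read_camera("side"); s=env.state()
    Rt=R.from_euler('xyz',s["tcp_rot"]).as_matrix(); g0=np.array(s["eef_pos"])-19*Rt[:,2]
    x=np.array([Rt[0,0],Rt[1,0],0]); x/=np.linalg.norm(x); y=np.array([-x[1],x[0],0]); z=np.array([0,0,1.])
    W=cloud(c); L=(W-g0)@np.array([x,y,z]).T; best=None
    m=(c["depth"]>0)&(L[...,0]<150)&(L[...,0]>15)&(abs(L[...,1])<180)&(L[...,2]>-110)&(L[...,2]<20)
    P=L[m]
    e=P[(P[:,1]<-152)]
    b=[]
    for x0 in range(28,128,6):
        a=e[abs(e[:,0]-x0)<4]
        if len(a)>8: b.append((x0,np.percentile(a[:,2],96)))
    b=np.array(b); k=np.polyfit(b[:,0],b[:,1],1); k=np.polyfit(*b[abs(np.polyval(k,b[:,0])-b[:,1])<4].T,1)
    pitch=s["tcp_rot"][1]
    print("t %.2f"%s["t"],"tray pitch(+x down) %.3f"%-np.arctan(k[0]),"tool %.3f"%pitch,"droop %.3f"%(-np.arctan(k[0])-pitch),"rim z at mid %.1f"%(np.polyval(k,77)+g0[2]),len(b))
if __name__=="__main__":
    for _ in range(3): droop()
E
python3 d.py; python3 -m inch '[[0,0.03,0,0,0,0,1],[0,0.04,0,0,0,0,1],[0,0.01,0,0,0,0,1],[0,0,0,0,0,0,1]]'; python3 d.py
```

```text
t 8.55 tray pitch(+x down) 0.137 tool -0.230 droop 0.367 rim z at mid 118.2 17
t 8.60 tray pitch(+x down) 0.128 tool -0.230 droop 0.358 rim z at mid 118.6 17
t 8.65 tray pitch(+x down) 0.128 tool -0.230 droop 0.358 rim z at mid 118.7 17
t: 9.15
eef_pos: [527.6, 227.1, 144.1]
tcp_rot: [-3.135, -0.309, 0.132]
ft_force: [0.1, -0.3, -6.0]
opening: 0.313
grip_force: 30.0
t 9.20 tray pitch(+x down) 0.080 tool -0.310 droop 0.390 rim z at mid 123.1 17
t 9.25 tray pitch(+x down) 0.077 tool -0.310 droop 0.387 rim z at mid 123.2 17
t 9.30 tray pitch(+x down) 0.083 tool -0.310 droop 0.393 rim z at mid 122.8 17
```

```bash
cat > both.sh <<'E'
python3 d.py | tail -1; DR=$1 python3 m.py $2 3
E
DR=0.39 python3 m.py 0 2; python3 -m inch '[[-0.0155,0.02,0,0,0,0,1],[0,0.02,0,0,0,0,1],[0,0.02,0,0,0,0,1],[0,0.02,0,0,0,0,1],[0,0,0,0,0,0,1],[0,0,0,0,0,0,1],[0,0,0,0,0,0,1]]'; sed -i 's/range(3): droop/range(1): droop/' d.py; bash both.sh 0.4 0
```

```text
t 9.35 y -101.8 x -3.7 294 tilt 5.94 tcp [527.8 227.1 144.1] M [ 0.358 -0.914]
t 9.45 y -101.0 x -3.8 289 tilt 5.91 tcp [527.7 227.1 144.1] M [ 0.366 -0.878]
y -101.4 v 8.0 mm/s
t: 10.38
eef_pos: [527.7, 227.1, 144.1]
tcp_rot: [3.132, -0.39, 0.132]
ft_force: [0.8, 0.7, -6.3]
opening: 0.315
grip_force: 30.0
t 10.43 tray pitch(+x down) 0.012 tool -0.390 droop 0.402 rim z at mid 127.8 17
t 10.47 y -86.3 x -9.6 277 tilt -8.80 tcp [527.7 227.1 144.1] M [ 0.281 -1.042]
t 10.57 y -80.4 x -9.7 315 tilt -8.84 tcp [527.6 227.1 144.1] M [ 0.282 -1.058]
t 10.68 y -73.5 x -8.2 271 tilt -8.86 tcp [527.6 227.1 144.1] M [ 0.197 -1.069]
y -80.1 v 64.4 mm/s
```

```bash
python3 -m inch '[[0.0155,0.01,0,0,0,0,1],[0,0,0,0,0,0,1],[0,0,0,0,0,0,1],[0,0,0,0,0,0,1],[0,0,0,0,0,0,1],[0,0,0,0,0,0,1],[0,0,0,0,0,0,1]]';  bash both.sh 0.405 5.4
```

```text
t: 11.6
eef_pos: [527.6, 227.1, 144.1]
tcp_rot: [-3.136, -0.4, 0.133]
ft_force: [0.2, -1.1, -6.9]
opening: 0.312
grip_force: 30.0
t 11.65 tray pitch(+x down) 0.009 tool -0.400 droop 0.409 rim z at mid 126.0 17
t 11.70 y -24.3 x -6.2 241 tilt 5.44 tcp [527.6 227.1 144.1] M [ 0.06  -1.081]
t 11.80 y -24.7 x -7.4 302 tilt 5.46 tcp [527.6 227.1 144.1] M [ 0.119 -1.066]
t 11.90 y -23.3 x -6.2 279 tilt 5.49 tcp [527.6 227.1 144.1] M [ 0.036 -1.057]
y -24.1 v 5.0 mm/s
```

```bash
python3 -m inch '[[-0.012,0.01,0,0,0,0,1],[0,0,0,0,0,0,1],[0,0,0,0,0,0,1],[0,0,0,0,0,0,1],[0,0,0,0,0,0,1],[0,0,0,0,0,0,1],[0,0,0,0,0,0,1],[0,0,0,0,0,0,1]]';  bash both.sh 0.41 5.4
```

```text
t: 12.95
eef_pos: [527.6, 227.1, 144.1]
tcp_rot: [3.136, -0.41, 0.133]
ft_force: [-0.1, -0.9, -6.1]
opening: 0.314
grip_force: 30.0
t 13.00 tray pitch(+x down) 0.012 tool -0.410 droop 0.422 rim z at mid 128.1 17
t 13.05 y -19.3 x -7.5 298 tilt -5.53 tcp [527.6 227.1 144.1] M [ 0.063 -1.038]
t 13.15 y -16.0 x -8.2 277 tilt -5.54 tcp [527.6 227.1 144.1] M [ 0.074 -1.14 ]
t 13.25 y -13.7 x -6.1 263 tilt -5.54 tcp [527.6 227.1 144.1] M [ 0.08  -1.066]
y -16.3 v 28.0 mm/s
```

```bash
python3 -m inch '[[0.0076,0.01,0,0,0,0,1],[0,0,0,0,0,0,1],[0,0,0,0,0,0,1],[0,0,0,0,0,0,1],[0,0,0,0,0,0,1],[0,0,0,0,0,0,1],[-0.0044,0,0,0,0,0,1]]';  bash both.sh 0.42 5.4
```

```text
t: 14.18
eef_pos: [527.6, 227.0, 144.1]
tcp_rot: [3.139, -0.42, 0.132]
ft_force: [-0.1, 0.2, -6.5]
opening: 0.313
grip_force: 30.0
t 14.22 tray pitch(+x down) 0.006 tool -0.420 droop 0.426 rim z at mid 128.7 17
t 14.28 y 15.2 x 3.5 232 tilt -2.80 tcp [527.6 227.1 144.1] M [-0.067 -1.115]
t 14.38 y 17.0 x 3.2 213 tilt -2.64 tcp [527.6 227.1 144.1] M [-0.111 -1.122]
t 14.47 y 18.9 x 3.3 189 tilt -2.63 tcp [527.6 227.1 144. ] M [-0.085 -1.057]
y 17.1 v 18.4 mm/s
```

```bash
cat > f.py <<'E'
import sys
from h import *
from scipy.optimize import least_squares
dl=float(sys.argv[1]); off=float(sys.argv[2]); N=int(sys.argv[3]); D=[]
for i in range(N):
    c=env.read_camera("side"); s=env.state(); Rt=R.from_euler('xyz',s["tcp_rot"]).as_matrix()
    A=np.array([Rt[:,0],-Rt[:,1],-Rt[:,2]]); A=np.array([np.cos(dl)*A[0]-np.sin(dl)*A[2],A[1],np.sin(dl)*A[0]+np.cos(dl)*A[2]])
    o=np.array(s["eef_pos"])-19*Rt[:,2]+77*A[0]-78*A[2]; L=(cloud(c)-o)@A.T
    dark=(c["img"].max(2)<110)&(c["depth"]>0)
    q=L[dark]; q=q[(q[:,2]>52)&(q[:,2]<85)&(abs(q[:,0])<30)&(abs(q[:,1])<130)]
    if len(q)<15: print("few",len(q)); continue
    f=least_squares(lambda p:np.hypot(q[:,1]-p[0],q[:,2]-p[1])-18,[np.median(q[:,1])+10,52],loss="soft_l1",f_scale=2)
    D.append((s["t"],f.x[0]+off)); print("t %.2f y %.1f z %.1f n %d cost %.2f tilt %.2f tray z %.1f M %.3f"%(s["t"],f.x[0]+off,f.x[1],len(q),np.sqrt(2*f.cost/len(q)),1e3*A[1][2],o[2],(Rt.T@s["moment"])[0]))
D=np.array(D)
if len(D)>1: print("y %.1f v %.1f"%(D[:,1].mean(),np.polyfit(*D.T,1)[0]))
E
python3 f.py 0.425 0 3
```

```text
t 14.57 y 27.5 z 50.9 n 91 cost 2.66 tilt -2.59 tray z 83.1 M -0.042
t 14.62 y 27.9 z 49.1 n 97 cost 2.65 tilt -2.59 tray z 83.1 M -0.113
t 14.68 y 29.9 z 50.9 n 90 cost 2.66 tilt -2.63 tray z 83.1 M -0.104
y 28.4 v 23.2
```

```bash
python3 -m inch '[[0.0062,0.005,0,0,0,0,1],[0,0,0,0,0,0,1],[0,0,0,0,0,0,1],[0,0,0,0,0,0,1],[0,0,0,0,0,0,1],[0,0,0,0,0,0,1],[0,0,0,0,0,0,1]]';  python3 f.py 0.43 0 5
```

```text
t: 15.55
eef_pos: [527.6, 227.1, 144.1]
tcp_rot: [-3.138, -0.425, 0.133]
ft_force: [0.7, -0.3, -6.3]
opening: 0.313
grip_force: 30.0
t 15.60 y 41.8 z 45.7 n 34 cost 2.49 tilt 3.06 tray z 83.0 M -0.185
t 15.65 y 17.6 z 46.1 n 26 cost 2.54 tilt 3.04 tray z 83.0 M -0.117
t 15.70 y 30.5 z 38.4 n 29 cost 2.41 tilt 3.03 tray z 83.0 M -0.110
t 15.75 y 43.5 z 67.3 n 28 cost 2.45 tilt 3.06 tray z 83.0 M -0.182
t 15.80 y 42.4 z 68.7 n 33 cost 2.55 tilt 3.08 tray z 83.0 M -0.169
y 35.2 v 54.1
```

Run:
```python
from h import *
b=env.read_camera("side"); a=env.read_camera("top")
np.savez("/tmp/s.npz",**{k:b[k] for k in b}); 
cv2.imwrite("pics/both3.png",np.hstack([cv2.resize(x,(400,400),interpolation=cv2.INTER_CUBIC) for x in (b["img"][140:240,190:290],a["img"][160:260,160:300])])[:,:,::-1])
```

```text
(no output)
```

View pics/both3.png

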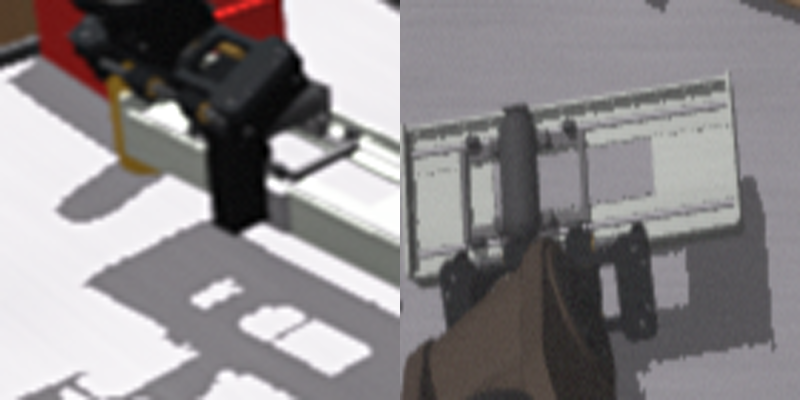

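The top view now shows the roller well, since the tool leans back. It sits at picture (519,170), about 50 mm to +y of the middle. I'll switch the measuring to the top camera.

```bash
cat > f.py <<'E'
import sys
from h import *
from scipy.optimize import least_squares
dl=float(sys.argv[1]); N=int(sys.argv[2]); D=[]
for i in range(N):
    c=env.read_camera("top"); s=env.state(); Rt=R.from_euler('xyz',s["tcp_rot"]).as_matrix()
    A=np.array([Rt[:,0],-Rt[:,1],-Rt[:,2]]); A=np.array([np.cos(dl)*A[0]-np.sin(dl)*A[2],A[1],np.sin(dl)*A[0]+np.cos(dl)*A[2]])
    o=np.array(s["eef_pos"])-19*Rt[:,2]+77*A[0]-78*A[2]; L=(cloud(c)-o)@A.T; L=L[c["depth"]>0]
    B=L[(L[:,0]>0)&(L[:,0]<36)]
    q=B[(B[:,2]>60)&(B[:,2]<85)&(abs(B[:,1])<130)]
    if i==0:
        l=B[(B[:,2]>42)&(B[:,2]<60)&(abs(B[:,1])>140)&(abs(B[:,1])<180)]
        rail=L[(L[:,2]>20)&(L[:,2]<40)&(abs(L[:,1])<150)&(L[:,0]>-60)&(L[:,0]<60)]
        k=np.linalg.lstsq(np.c_[L[:,:2],np.ones(len(L))][(abs(L[:,2]-32)<6)&(abs(abs(L[:,0])-37)<13)&(abs(L[:,1])<150)],L[(abs(L[:,2]-32)<6)&(abs(abs(L[:,0])-37)<13)&(abs(L[:,1])<150)][:,2],rcond=None)[0]
        print("walls -y",np.round(l[l[:,1]<0].mean(0),1),"+y",np.round(l[l[:,1]>0].mean(0),1) if (l[:,1]>0).any() else None,"rail plane slopes x,y,z0",np.round(k,3))
    if len(q)<15: print("few",len(q)); continue
    f=least_squares(lambda p:np.hypot(q[:,1]-p[0],q[:,2]-p[1])-18,[np.median(q[:,1]),54],loss="soft_l1",f_scale=2)
    D.append((s["t"],f.x[0])); print("t %.2f y %.1f med %.1f z %.1f n %d tilt %.2f trayz %.1f M %.3f"%(s["t"],f.x[0],np.median(q[:,1]),f.x[1],len(q),1e3*A[1][2],o[2],(Rt.T@s["moment"])[0]))
D=np.array(D)
if len(D)>1: print("y %.1f v %.1f"%(D[:,1].mean(),np.polyfit(*D.T,1)[0]))
E
python3 f.py 0.43 3
```

```text
walls -y [  17.6 -161.8   46.6] +y [ 19.  161.5  46.7] rail plane slopes x,y,z0 [9.0000e-03 6.0000e-03 2.9765e+01]
t 15.95 y 47.8 med 45.0 z 51.1 n 131 tilt 3.07 trayz 83.0 M -0.112
t 16.00 y 47.1 med 45.0 z 51.2 n 133 tilt 3.06 trayz 83.0 M -0.120
t 16.05 y 46.3 med 44.5 z 51.5 n 139 tilt 3.09 trayz 83.0 M -0.130
y 47.0 v -15.1
```

```bash
python3 -m inch '[[0,0,0,0,0,0,1],[0,0,0,0,0,0,1],[0,0,0,0,0,0,1],[0,0,0,0,0,0,1]]' | head -1;  python3 f.py 0.43 4
```

```text
t: 16.55
walls -y [  16.  -161.8   47.1] +y [ 18.4 161.8  46.9] rail plane slopes x,y,z0 [1.0000e-02 3.0000e-03 2.9667e+01]
t 16.60 y 35.5 med 33.8 z 51.4 n 133 tilt 3.08 trayz 83.0 M -0.111
t 16.65 y 34.6 med 32.9 z 51.2 n 130 tilt 3.09 trayz 83.0 M -0.067
t 16.70 y 33.3 med 31.5 z 51.1 n 132 tilt 3.08 trayz 83.1 M -0.096
t 16.75 y 30.9 med 30.2 z 51.4 n 135 tilt 3.09 trayz 83.0 M -0.067
y 33.6 v -30.3
```

```bash
python3 -m inch '[[-0.0048,0.005,0,0,0,0,1],[0,0,0,0,0,0,1],[0,0,0,0,0,0,1],[0,0,0,0,0,0,1],[0,0,0,0,0,0,1],[0,0,0,0,0,0,1],[0,0,0,0,0,0,1],[0,0,0,0,0,0,1]]' | head -1;  python3 f.py 0.435 5
```

```text
t: 17.75
walls -y [  17.1 -161.8   46.3] +y [ 18.6 161.7  46.9] rail plane slopes x,y,z0 [1.1000e-02 1.0000e-03 2.9667e+01]
t 17.80 y 1.0 med -1.2 z 51.6 n 139 tilt -1.28 trayz 83.0 M -0.053
t 17.85 y -0.6 med -2.0 z 51.8 n 134 tilt -1.24 trayz 83.0 M 0.006
t 17.90 y -2.1 med -4.3 z 51.9 n 139 tilt -1.28 trayz 83.0 M 0.006
t 17.95 y -2.8 med -5.4 z 51.7 n 137 tilt -1.26 trayz 83.0 M 0.005
t 18.00 y -4.0 med -6.1 z 51.3 n 134 tilt -1.29 trayz 83.0 M 0.003
y -1.7 v -24.1
```

```bash
python3 -m inch '[[-0.006,0.003,0,0,0,0,1],[0,0,0,0,0,0,1],[0,0,0,0,0,0,1],[0.0066,0,0,0,0,0,1],[0,0,0,0,0,0,1],[0,0,0,0,0,0,1]]' | head -1;  python3 f.py 0.435 5
```

```text
t: 18.75
walls -y [  17.4 -161.6   46.7] +y [ 18.2 161.6  46.2] rail plane slopes x,y,z0 [ 9.0000e-03 -1.0000e-03  2.9543e+01]
t 18.80 y -10.5 med -11.9 z 51.9 n 135 tilt -0.77 trayz 83.2 M 0.059
t 18.85 y -10.2 med -11.8 z 52.0 n 131 tilt -0.81 trayz 83.2 M 0.029
t 18.90 y -10.7 med -12.3 z 51.3 n 138 tilt -0.77 trayz 83.2 M 0.044
t 18.95 y -10.9 med -12.3 z 51.8 n 136 tilt -0.77 trayz 83.2 M 0.085
t 19.00 y -10.3 med -12.2 z 51.9 n 126 tilt -0.75 trayz 83.2 M 0.072
y -10.5 v -0.6
```

```bash
python3 -m inch '[[0,0.003,0,0,0,0,1],[0,0,0,0,0,0,1],[0,0,0,0,0,0,1],[0,0,0,0,0,0,1],[0,0,0,0,0,0,1],[0,0,0,0,0,0,1],[0,0,0,0,0,0,1],[0,0,0,0,0,0,1]]' | head -1;  python3 f.py 0.435 4
```

```text
t: 20.0
walls -y [  16.2 -162.    48.6] +y [ 19.4 161.8  47.3] rail plane slopes x,y,z0 [6.0000e-03 0.0000e+00 2.9579e+01]
t 20.05 y -10.7 med -12.2 z 52.0 n 137 tilt -0.78 trayz 83.4 M 0.050
t 20.10 y -11.0 med -12.0 z 51.7 n 129 tilt -0.74 trayz 83.4 M 0.053
t 20.15 y -10.5 med -12.5 z 51.8 n 132 tilt -0.77 trayz 83.4 M 0.036
t 20.20 y -10.6 med -12.2 z 51.8 n 137 tilt -0.77 trayz 83.4 M 0.059
y -10.7 v 1.7
```

```bash
python3 -m inch '[[0,0.003,0,0,0,0,1],[0,0,0,0,0,0,1],[0,0,0,0,0,0,1],[0,0,0,0,0,0,1],[0,0,0,0,0,0,1],[0,0,0,0,0,0,1],[0,0,0,0,0,0,1],[0,0.003,0,0,0,0,1],[0,0,0,0,0,0,1],[0,0,0,0,0,0,1],[0,0,0,0,0,0,1],[0,0,0,0,0,0,1],[0,0,0,0,0,0,1],[0,0,0,0,0,0,1],[0,0,0,0,0,0,1],[0,0,0,0,0,0,1]]' | head -3;  python3 f.py 0.44 4
python3 - <<'E'
from h import *
c=env.read_camera("top"); s=env.state(); W=cloud(c); g=W[(c["depth"]>0)&(W[...,2]>100)&(W[...,2]<142)&(W[...,0]>535)&(W[...,0]<690)&(W[...,1]>60)&(W[...,1]<420)]
e=g[(g[:,1]<95)|(g[:,1]>385)]
rect(g,"tray top view"); print(s["eef_pos"],s["tcp_rot"])
E
```

```text
t: 22.2
eef_pos: [527.6, 227.1, 144.1]
tcp_rot: [3.141, -0.442, 0.133]
walls -y [  17.5 -161.9   47.7] +y [ 18.3 161.4  47.9] rail plane slopes x,y,z0 [ 8.0000e-03 -1.0000e-03  2.9638e+01]
t 22.25 y -11.0 med -12.7 z 52.6 n 140 tilt -0.79 trayz 83.4 M 0.048
t 22.30 y -10.9 med -12.9 z 52.3 n 136 tilt -0.79 trayz 83.4 M 0.068
t 22.35 y -10.3 med -12.1 z 52.3 n 138 tilt -0.79 trayz 83.4 M 0.095
t 22.40 y -10.7 med -12.6 z 52.5 n 135 tilt -0.76 trayz 83.4 M 0.070
y -10.7 v 2.9
tray top view 3289 [593.  236.3 111.4 329.5   7.2]
[527.60137863 227.10177327 144.09641836] [ 3.14076183 -0.442025    0.13260909]
```

```bash
python3 -m inch '[[0.0092,0,0.0043,0,0,0,1],[0,0,0,-0.016,0.156,-0.007,1],[0,0,0,-0.032,0.311,-0.015,1],[0,0,0,-0.047,0.467,-0.022,1],[0,0,0,-0.063,0.622,-0.03,1],[0,0,0,-0.079,0.778,-0.037,1],[0,0,0,-0.095,0.934,-0.045,1],[0,0.003,0,-0.111,1.089,-0.052,1],[0,0,0,-0.127,1.245,-0.06,1],[0,0,0,-0.142,1.4,-0.067,1],[0,0,0,-0.158,1.556,-0.075,1],[0,0,0,-0.174,1.712,-0.082,1],[0,0,0,-0.19,1.867,-0.09,1],[0,0,0,-0.206,2.023,-0.097,1],[0,0,0,-0.222,2.178,-0.105,1],[0,0,0,-0.237,2.334,-0.112,1],[0,0,0,-0.253,2.49,-0.12,1],[-0.0184,0.003,-0.0087,-0.264,2.594,-0.125,1],[0,0,0,-0.253,2.49,-0.12,1],[0,0,0,-0.237,2.334,-0.112,1]]' | head -3
python3 -m inch '[[0,0,0,-0.222,2.178,-0.105,1],[0,0,0,-0.206,2.023,-0.097,1],[0,0,0,-0.19,1.867,-0.09,1],[0,0,0,-0.174,1.712,-0.082,1],[0,0,0,-0.158,1.556,-0.075,1],[0,0,0,-0.142,1.4,-0.067,1],[0,0,0,-0.127,1.245,-0.06,1],[0,0.003,0,-0.111,1.089,-0.052,1],[0,0,0,-0.095,0.934,-0.045,1],[0,0,0,-0.079,0.778,-0.037,1],[0,0,0,-0.063,0.622,-0.03,1],[0,0,0,-0.047,0.467,-0.022,1],[0,0,0,-0.032,0.311,-0.015,1],[0,0,0,-0.016,0.156,-0.007,1],[0.0092,0,0.0043,0,0.02,0,1],[0,0,0,0,0,0,1]]' | head -3;  python3 f.py 0.44 4
```

```text
t: 24.95
eef_pos: [533.4, -61.8, 142.4]
tcp_rot: [3.128, -0.448, 0.138]
t: 26.95
eef_pos: [536.8, -225.0, 143.9]
tcp_rot: [3.141, -0.451, 0.133]
walls -y [  18.9 -161.    47. ] +y [ 18.2 162.3  47.5] rail plane slopes x,y,z0 [1.3000e-02 1.0000e-03 2.9666e+01]
t 27.00 y 1.9 med 3.5 z 52.2 n 132 tilt -0.72 trayz 83.8 M 0.006
t 27.05 y 1.6 med 3.6 z 51.9 n 133 tilt -0.79 trayz 83.9 M 0.036
t 27.10 y 2.2 med 3.4 z 51.9 n 130 tilt -0.81 trayz 83.9 M -0.003
t 27.15 y 2.5 med 4.1 z 52.0 n 135 tilt -0.81 trayz 83.9 M -0.000
y 2.0 v 4.6
```

```bash
cat > t.py <<'E'
from h import *
import sys
z0=float(sys.argv[1])
c=env.read_camera("top"); s=env.state(); W=cloud(c)
g=W[(c["depth"]>0)&(W[...,2]>z0+20)&(W[...,2]<z0+58)&(W[...,0]>540)&(W[...,0]<690)&(W[...,1]>-400)&(W[...,1]<-30)]
rect(g,"tray"); 
b=W[(c["depth"]>0)&(W[...,2]>38)&(W[...,2]<62)&(abs(W[...,0]-603)<30)&(abs(W[...,1]+215)<45)]
if len(b)>10: rect(b,"vb")
print(s["eef_pos"],s["tcp_rot"],s["t"])
cv2.imwrite("pics/top4.png",cv2.resize(c["img"][150:270,310:450,::-1],None,fx=4,fy=4,interpolation=cv2.INTER_CUBIC))
E
python3 t.py 84
```

```text
tray 3355 [ 601.2 -216.8  113.8  329.6    7.6]
vb 77 [ 606.7 -215.2   25.4   66.4    9.8]
[ 536.77765818 -224.91035     143.91733286] [ 3.14070509 -0.45098451  0.13283774] 27.2
```

View pics/top4.png

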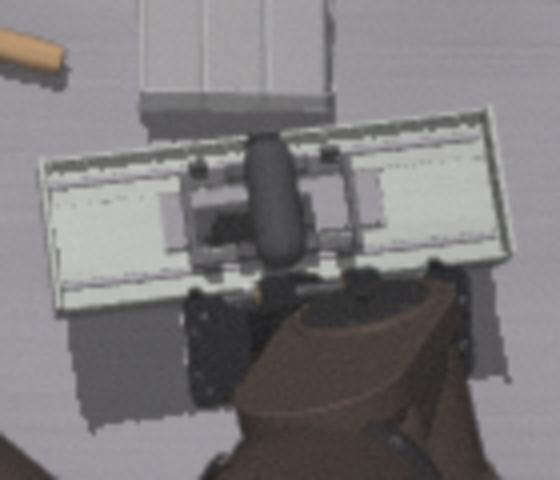

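Picture: the roller at (272,200) lies in the saddle over the window, and the V-block is visible through it at (235,225). The parts box is clear. I'll hold here and trim the yaw.

```bash
python3 -m inch '[[0.0009,0,0.0004,0,0,0,1],[0,0,0,0,0,0,1],[0,0,0,0,0,0,1],[-0.0009,0,-0.0004,0,0,0,1],[0.0013,0.002,-0.0027,0,0,0,1],[0.0013,0,-0.0027,0,0,0,1],[0,0,0,0,0,0,1],[0,0,0,0,0,0,1],[0,0,0,0,0,0,1],[0,0,0,0,0,0,1],[0,0,0,0,0,0,1],[0,0,0,0,0,0,1],[0,0,0,0,0,0,1],[0,0,0,0,0,0,1]]' | head -3;  python3 f.py 0.455 4
```

```text
t: 28.95
eef_pos: [536.8, -225.0, 143.9]
tcp_rot: [3.141, -0.453, 0.139]
walls -y [  19.4 -161.    48.3] +y [ 17.2 162.4  48.1] rail plane slopes x,y,z0 [1.4000e-02 1.0000e-03 3.0119e+01]
t 29.00 y 1.6 med 3.5 z 53.6 n 138 tilt -0.80 trayz 82.8 M 0.059
t 29.05 y 1.9 med 3.6 z 54.0 n 142 tilt -0.85 trayz 82.9 M 0.007
t 29.10 y 1.3 med 3.6 z 53.5 n 138 tilt -0.79 trayz 82.8 M 0.064
t 29.15 y 2.1 med 3.9 z 53.6 n 144 tilt -0.83 trayz 82.9 M 0.025
y 1.7 v 1.9
```

```bash
python3 -m inch '[[0,-0.005,0,0,0,0,1],[0,-0.005,0,0,0,0,1],[0,0,0,0,0,0,1],[0,0,0,0,0,0,1],[0,0,0,0,0,0,1],[0,0,0,0,0,0,1],[0,0,0,0,0,0,1],[0,0,0,0,0,0,1],[0,0,0,-0.044,0,0.09,1],[0,0,0,-0.088,0,0.18,1],[0,0,0,-0.088,0,0.18,1],[0,0,0,-0.044,0,0.09,1],[0,0,0,0,0,0,1]]' | head -3;  python3 f.py 0.445 3; python3 t.py 71
```

```text
t: 30.78
eef_pos: [536.7, -225.0, 137.8]
tcp_rot: [3.141, -0.443, 0.139]
walls -y [  16.6 -160.9   47. ] +y [ 17.5 162.5  48.2] rail plane slopes x,y,z0 [ 1.0000e-02 -1.0000e-03  2.9729e+01]
t 30.82 y 2.1 med 4.0 z 52.3 n 139 tilt -0.74 trayz 76.9 M -0.055
t 30.88 y 2.3 med 3.4 z 52.6 n 137 tilt -0.91 trayz 77.0 M 0.019
t 30.93 y 2.1 med 2.6 z 52.4 n 134 tilt -0.90 trayz 77.0 M -0.022
y 2.1 v -0.3
tray 3244 [ 602.3 -216.3  112.   329.8    7.8]
vb 77 [ 605.3 -215.4   27.8   65.5    8.8]
[ 536.70901515 -225.03567484  137.95499561] [ 3.14062476 -0.44304769  0.13872001] 30.975
```

```bash
python3 -m inch '[[0,0,0,-0.04,0,0.22,1],[0,0,0,-0.22,0,0.45,1],[0,0,0,-0.26,0,0.54,1],[0,0,0,-0.26,0,0.54,1],[0,0,0,-0.26,0,0.54,1],[0,0,0,-0.26,0,0.54,1],[0,0,0,-0.26,0,0.54,1],[0,0,0,-0.26,0,0.54,1],[0,0,0,-0.26,0,0.54,1],[0,0,0,-0.13,0,0.27,1],[0,0,0,-0.06,0,0.14,1],[0,0,0,0,0,0,1]]';  python3 f.py 0.445 3; python3 t.py 26;python3 d.py
```

```text
t: 32.48
eef_pos: [537.1, -225.0, 84.3]
tcp_rot: [3.141, -0.443, 0.139]
ft_force: [0.2, -0.7, -6.7]
opening: 0.313
grip_force: 30.0
walls -y [  19.3 -161.1   46.9] +y [ 17.5 162.5  47.5] rail plane slopes x,y,z0 [ 9.0000e-03 -0.0000e+00  2.9724e+01]
t 32.52 y 1.7 med 3.5 z 52.0 n 119 tilt -0.98 trayz 23.4 M 0.044
t 32.58 y 1.9 med 4.3 z 52.4 n 116 tilt -1.06 trayz 23.5 M -0.001
t 32.62 y 2.1 med 3.7 z 51.9 n 120 tilt -1.10 trayz 23.5 M -0.030
y 1.9 v 4.1
tray 3106 [ 602.1 -215.8  112.1  328.7    7.7]
vb 170 [ 6.028e+02 -2.150e+02  5.980e+01  8.940e+01  3.000e-01]
[ 537.10157755 -225.07788711   84.46854248] [ 3.14041061 -0.44325524  0.13876318] 32.675
t 32.73 tray pitch(+x down) -0.008 tool -0.443 droop 0.435 rim z at mid 69.9 17
```

View pics/top4.png

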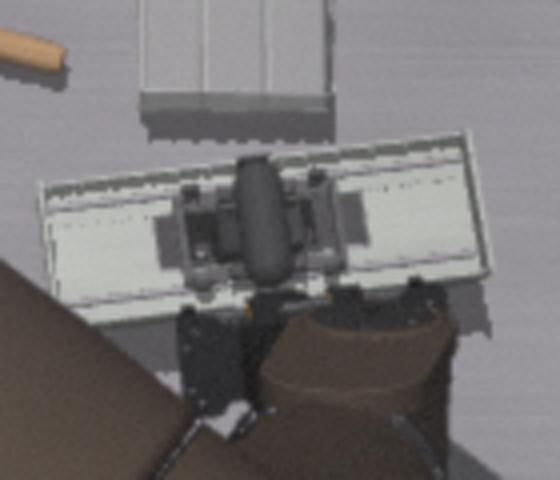

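The picture shows the block up through the window with the roller at (262,220) centred over it. Lowering slowly.

```bash
python3 -m inch '[[0,-0.004,0,-0.09,0,0.18,1],[0,-0.004,0,-0.17,0,0.36,1],[0,0,0,-0.17,0,0.36,1],[0,0,0,-0.13,0,0.27,1],[0,0,0,-0.09,0,0.18,1],[0,0,0,-0.09,0,0.18,1],[0,0,0,-0.09,0,0.18,1],[0,0,0,-0.04,0,0.09,1],[0,0,0,0,0,0,1]]';  python3 f.py 0.437 2; python3 d.py
```

```text
t: 33.85
eef_pos: [536.8, -225.1, 64.3]
tcp_rot: [3.141, -0.435, 0.139]
ft_force: [0.8, -0.5, -4.3]
opening: 0.312
grip_force: 30.0
walls -y [  18.3 -160.9   46.8] +y [ 22.6 162.3  47.1] rail plane slopes x,y,z0 [8.0000e-03 1.0000e-03 2.9722e+01]
t 33.90 y 0.5 med 2.8 z 58.9 n 135 tilt -0.89 trayz 3.4 M -0.041
t 33.95 y 0.3 med 3.4 z 59.4 n 140 tilt -0.95 trayz 3.4 M 0.026
y 0.4 v -3.9
t 34.00 tray pitch(+x down) -0.020 tool -0.435 droop 0.415 rim z at mid 49.8 17
```

```bash
python3 -m inch '[[0,-0.006,0,-0.04,0,0.09,1],[0,-0.004,0,-0.04,0,0.09,1],[0,0,0,-0.04,0,0.09,1],[0,0,0,-0.02,0,0.05,1],[0,0,0,0,0,0,1],[0,0,0,0,0,0,1]]';  python3 f.py 0.427 2; python3 d.py
```

```text
t: 34.75
eef_pos: [537.2, -225.1, 63.8]
tcp_rot: [3.139, -0.429, 0.14]
ft_force: [-18.1, 4.0, 36.0]
opening: 0.311
grip_force: 30.0
walls -y [  19.4 -161.    46. ] +y [ 22.9 162.5  47.1] rail plane slopes x,y,z0 [4.0000e-03 2.0000e-03 2.9845e+01]
t 34.80 y 0.6 med 2.4 z 59.0 n 133 tilt -2.20 trayz 3.2 M 1.372
t 34.85 y -0.1 med 3.4 z 59.3 n 134 tilt -2.23 trayz 3.2 M 1.418
y 0.3 v -14.6
t 34.90 tray pitch(+x down) 0.005 tool -0.429 droop 0.434 rim z at mid 49.6 17
```

```bash
python3 -m inch '[[0,0,0,0.05,0,-0.11,1],[0,0,0,0.05,0,-0.11,1],[0,0,0,0,0,0,0.5],[0,0,0,0,0,0,0.2],[0,0,0,0,0,0,-0.2],[0,0,0,0,0,0,-0.6],[0,0,0,0,0,0,-0.6],[0,0,0,0,0,0,-0.6]]';  python3 f.py 0.43 2
```

```text
t: 35.9
eef_pos: [536.8, -225.1, 63.1]
tcp_rot: [3.141, -0.425, 0.139]
ft_force: [0.4, 0.6, 1.0]
opening: 0.763
grip_force: 0.0
walls -y [  19.6 -161.1   47.1] +y [ 23.9 162.3  47.5] rail plane slopes x,y,z0 [4.0000e-03 1.0000e-03 2.9926e+01]
t 35.95 y 0.6 med 3.2 z 60.6 n 138 tilt -0.77 trayz 2.1 M -0.045
t 36.00 y -0.0 med 3.2 z 60.4 n 138 tilt -0.84 trayz 2.1 M -0.011
y 0.3 v -11.6
```

Released. Retreating along the tool axis.

```bash
python3 -m inch '[[0,0,0,0,0,-0.5,-0.6],[0,0,0,0,0,-2,-0.6],[0,0,0,0,0,-3,-0.6],[0,0,0,0,0,-3,-0.6],[0,0,0,0,0,-3,-0.6],[0,0,0,0,0,-3,-0.6],[0,0,0,0,0,-2,-0.6],[0,0,0,0,0,0,-0.6]]'; python3 t.py 0
python3 - <<'E'
from h import *
c=env.read_camera("top"); W=cloud(c)
for k in env.trace(c,"roller")[:1]:
    q=W[k["mask"]]; q=q[(q[:,2]>65)&(q[:,2]<95)]; rect(q,"roller"); print(np.percentile(q[:,2],[50,95]))
h=W[(abs(W[...,0]-527)<35)&(abs(W[...,1]+226)<35)&(W[...,2]>85)&(W[...,2]<110)]; rect(h,"handle top"); print(np.median(h[:,2]))
P=W[(abs(W[...,0]-603)<75)&(abs(W[...,1]+215)<180)&(W[...,2]>36)&(W[...,2]<54)&(c["depth"]>0)]; rect(P,"tray")
E
```

```text
t: 37.0
eef_pos: [469.3, -234.7, 214.9]
tcp_rot: [3.138, -0.427, 0.139]
ft_force: [0.3, -0.6, -0.3]
opening: 0.801
grip_force: 0.0
tray 3063 [ 598.4 -216.7  118.9  329.2    7.9]
vb 144 [ 6.033e+02 -2.132e+02  5.880e+01  8.410e+01 -5.000e-01]
[ 469.33354792 -234.46567788  213.86190706] [ 3.13948719 -0.42561797  0.13872149] 37.05
roller 319 [ 599.7 -215.    34.2   89.4  -84.8]
[77.41910213 83.15282743]
handle top 132 [ 525.  -226.2   30.1   36.2  -84.3]
95.00950323746065
tray 656 [ 595.4 -217.   124.1  328.8    8. ]
```

View pics/top4.png

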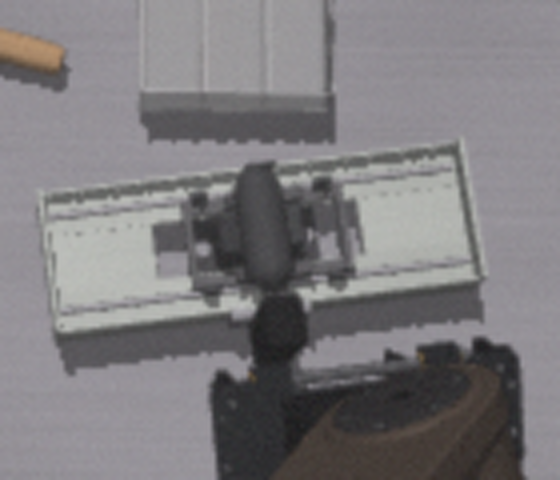

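The tray stands on the bench, with the handle top at 95 mm. The roller lies in the V, with its top at about 81 mm and its centre within 4 mm of v_seat. The gripper is clear, so I'm handing in.

```bash
python3 -c "
from cell import env; print(env.job_done())"
```

```text
the job is handed in; nothing more can be done
None
```

The job is handed in at about 37 s of the 61 s allowed: by my last top-camera measurement the roller lies in the dark V-block and the tray stands released on the bench around it, though the hand-in call gave no verdict.

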